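# Set the tray bracket to its mark and clamp it

## Task

Slide the blue tray bracket along its slots until its yellow pointer meets the red mark on the rail, and only then tighten the clamp: swing the orange-handled lever clockwise (seen from above) until it goes firm, and then about 15 degrees more, so that it pinches the bracket without being overtightened. Let go of everything with the bracket still on the mark, and leave the bottle, the vial rack and the wrench where they are.

Things in the scene. Friction and masses are not known exactly. Their poses are not given: they have to be found in the camera images.
- base: Bench-mounted aluminium rail, fixed, 180 (x) x 300 (y) x 12 mm, with steel guide lips along y, 18 mm high, and a white scale with ticks along its -x edge. Origin on the bench (plate spans x -100 to 80 mm, y -150 to 150 mm); its y axis is the direction of sliding, z up.
- bracket: Loose blue bracket, 0.35 to 0.7 kg: a plate 115 (x) x 160 (y) x 8 mm between the rail's lips (1.5 mm play each side), with two slots along y round a guide bolt and the clamp bolt, and an upright tab. Slides along the rail's y, up to 55 mm from the middle, with 2 to 5 N of friction. Origin at the plate's underside, 12 mm above the bench; axes as the rail's.
- tab (a point): Middle of the top edge of the bracket's upright tab (black-capped, 72 mm above the bench). The tab is 14 mm thick along y, 40 mm wide along x and rises 52 mm above the plate; it is free on both y faces for gripping.
- pointer (a point): Tip of the yellow pointer on the bracket's -x edge, 20 mm above the bench; 31 mm to -x and 45 mm to +y of the tab.
- mark: Red line, 3 mm wide along y, across the white scale beside the pointer. Its origin has the rail's axes and lies on the bench, at the line's middle in y and on the rail's x = 0: only its place along the rail's y counts. The bracket starts 28 to 100 mm to -y of it.
- clamp: Clamp bolt with washer on the rail, through the bracket's slot. Origin on the bench, on the bolt's vertical axis, about which the lever turns. The lever is a black level arm, 50 to 60 mm above the bench, pointing to the rail's +x or +y side, with an upright orange handle at its end. It starts loose; clockwise from above tightens, and it stays where it is left.
- hub (a point): Top of the lever's black hub on the clamp axis, 62 mm above the bench. The lever first runs down at 1 to 2 N at the handle (more if the handle twists in a tight grip) for 0.4 to 1.5 rad. Then, at an angle that differs every time and cannot be seen, it goes firm: about 8 N. Past that it pinches firmly from 0.12 rad, takes about 12 N at 0.25 rad, and is overtightened past 0.45 rad (17 N).
- handle (a point): Middle of the top of the lever's orange handle, 92 mm above the bench: an upright round grip of 18 mm diameter, reaching from 50 to 92 mm above the bench (free above the arm from 60 mm), 75 mm from the clamp axis.
- reagent: Amber reagent bottle, diameter 58 mm, 115 mm tall, loose, not to be disturbed. Origin under its middle.
- vial_rack: White rack of small vials, 70 x 100 x 40 mm, loose, not to be disturbed. Origin under its middle.
- wrench: Steel wrench, 150 mm long, lying loose on the bench beyond the rail, not needed and not to be disturbed.
There are look-alikes about, which are no part of the job. Several things have the shape of the bracket; the one meant has the colours described above.

How it is judged:
On the way, in this order (a step that is already met when the one before it is completed fails the run):
1. the pointer is within 3 mm of the mark along the rail, with the clamp still loose (y of pointer in the frame of mark between -0.003 and 0.003 m and contact force between clamp and bracket below 2 N), for 0.2 s.
2. the clamp presses the bracket down firmly, the pointer still on the mark (y of pointer in the frame of mark between -0.003 and 0.003 m and contact force between clamp and bracket above 4 N), for 0.2 s.
At the end, for the whole second after the job is handed in: The pointer is within 3 mm of the mark along the rail, the bracket is at rest, and the clamp presses it with over 4 N (never over 45 N) (all of step 2 and linear speed of bracket below 0.01 m/s); the robot touches nothing.
It fails at once if the clamp is overtightened (contact force between clamp and bracket above 45 N).
It fails at once if the bottle, the vial rack or the wrench is moved by more than 20 mm (distance of any of reagent, vial_rack, wrench from where it was at the start of the episode above 0.02 m).
It also fails if it takes over 64 s, if anything falls off the work surface, if the arm or the gripper's body presses on something with over 40 N, if the wrist force passes 120 N, or if a joint passes its speed limit or range.

## Robot

A 6-joint arm with a two-finger parallel gripper is mounted at the origin on the work surface. World frame = base frame: x ahead of the robot, y to its left, z up, the work surface at z = 0. Lengths are in m, angles in rad, forces in N, time in s.
With the tool pointing down it reaches from about 0.35 to 0.775 m from the base axis. Payload 7.3 kg.
Tool frame: the origin (TCP) lies midway between the tips of the shut fingers; the grasp point (between the pads) lies 19 mm behind it; z points along the fingers, y is the direction in which the jaws open and shut (so a half turn about z gives the same grasp; the last joint's range is limited). The gripper opens to 92 mm and grips with 3 to 60 N. Pads are 19 mm wide; open, the fingers measure 130 mm over their backs; the gripper's body (75 mm by 190 mm) begins 47 mm behind the grasp point.
Start: joints at [-1.359, 0.342, 1.524, -0, 1.275, -0.146], TCP at [0.184, -0.492, 0.2] pointing down, gripper open.
Joint ranges: [-2.53, 2.53], [-0.77, 2.02], [0.04, 2.7], [-1, 4.14], [0.28, 2.66], [-3.11, 3.11]. Speed limits (rad/s): [2.57, 2.57, 3.14, 3.14, 3.14, 3.14].

## Interface

Orientations are given as a 3x3 rotation matrix whose columns are the frame's x, y, z axes.
In Python, from plant import robot, cams, spotter gives the robot as it stands.
- The arm moves only by the tool send_rows, never from a script. Its argument "targets" is a list that holds one entry, the list of rows, each a list of 7 numbers: the closure, from 0 (fully open) to 1 (shut), then the shift along the tool's x, y, z in cm, then the turn, a rotation vector about the tool's x, y, z in rad. In form: [[[grip, dx, dy, dz, rx, ry, rz], ...]]. A call has 1 to 5 rows; each row is the pose to reach, as a shift and turn from the pose commanded when the call began, along the tool's axes at that moment; what a row does not reach only later rows make up. A row lasts 1/10 s, in which the tool goes at most 50 mm and 8.59 degrees, less where a joint would pass 70% of its speed; a pose out of reach is approached as far as the arm can. A call with a gripper value outside its range is refused whole. The fingers move at their own pace and stop on an object; "grip_force" is the grip in N (left out, the last holds). Time passes only in rows, so rows that repeat a pose let the fingers close. It gives the time, the measured TCP pose, the force and the opening at its end, in the units of the state.
- robot.sense(): the state, without advancing time (a new reading comes with each control period).
- cams.camera(name): name is "scene" or "side" or "wrist"; returns a dict with "img" (480x640x3 uint8, red, green, blue), "depth" (480x640 float32, m along the optical axis (not along the pixel's ray), 0 where there is no reading), "fx", "fy", "cx", "cy" (pixels), "camera_from_world" (4x4, takes a point from world to camera coordinates). Camera axes: x right, y down, z forward; pixel columns grow to the right and rows downward; lengths in m; the calibration is good to about 2 mm. A picture is of the moment at which its call begins.
- robot.job_done(): hands the job in, once; it reports no verdict.
Trained networks look in a picture, given as the dict that the camera call returned (one of the last four; its "shot" number tells which), for a name from the list of things; names that differ only in an ending like _2 or _b are one class to them, and where a whole thing is asked for, a point or a joint stands for the part that bears it (a point fixed in the world has none). Each returns a list of dicts, best first, with "score" (0 to 1); they miss things now and then, are a little off and sometimes report something else, mostly with a low value. They report only what shows in the picture. A call takes as long as a camera call. They do not tell look-alikes from the thing itself.
- spotter.spot_in(name, picture): "bbox" ([left, top, right, bottom] in pixels, round what is visible of it).
- spotter.outline_of(name, picture): "mask" (480x640 bool, what is visible of it) and "bbox" ([left, top, right, bottom] in pixels, round what is visible of it).
- spotter.spot_point(name, picture): "location" ([row, column] in pixels: a listed point, or the origin of a listed thing).
The state is a dict: "time": time; "joint_pos": joint angles; "joint_velocities": joint speeds; "effort": joint torques, N m; "eef_pos": TCP position; "ee_rot": TCP orientation; "wrist_force": force on the tool from outside, world axes, zero at the start; "moment": the same for the moment, N m; "width": finger opening in m.
Only numpy, scipy, OpenCV 4.12 (cv2) and the standard library are available. Lean on these libraries where they do the work, as an engineer would, in place of code of your own. Each camera call takes 0.05 s, during which the arm holds its last target. There are 200 camera calls.

## Working session

There is one attempt and no reset: what is moved stays moved. The work goes in short steps, Python scripts to look and compute and a tool call to move; the robot and the scene stay as the last step left them, time stands still between calls to the robot, and variables do not carry over. Pictures are saved under pics/ and viewed, about 8 in all and at most 12, crops included, and the job is handed in when it is done.

Besides the shell and the picture viewer there is one more tool, called after ">>>" by a JSON object that holds its "api" and its "payload". send_rows: Moves the arm, as the interface text tells. Its arguments: {"type":"object","properties":{"targets":{"type":"array","items":{"type":"array","items":{"type":"array","items":{"type":"number"}}}},"grip_force":{"type":"number"}},"required":["targets"]}

```bash
mkdir -p pics; cat > h.py <<'E'
import numpy as np, cv2
from plant import robot, cams, spotter
def ray(p,r,c,z):  # intersect pixel ray with world plane z
    T=np.linalg.inv(p["camera_from_world"]); d=T[:3,:3]@[(c-p["cx"])/p["fx"],(r-p["cy"])/p["fy"],1]; o=T[:3,3]
    return o+d*(z-o[2])/d[2]
def dep(p,r,c):
    z=p["depth"][int(r),int(c)]; T=np.linalg.inv(p["camera_from_world"])
    return T[:3,:3]@[(c-p["cx"])/p["fx"]*z,(r-p["cy"])/p["fy"]*z,z]+T[:3,3]
def proj(p,X):
    q=p["camera_from_world"]@np.append(X,1); return [q[1]/q[2]*p["fy"]+p["cy"],q[0]/q[2]*p["fx"]+p["cx"]]
def save(p,n): cv2.imwrite("pics/"+n,p["img"][:,:,::-1])
H=dict(tab=.072,pointer=.02,hub=.062,handle=.092,mark=.02,clamp=0,base=0,reagent=0,vial_rack=0,wrench=0,bracket=.012)
E
python3 - <<'E'
from h import *
np.set_printoptions(precision=4,suppress=True)
for n in ("scene","side"):
    p=cams.camera(n); save(p,n+"0.png")
    for k in H:
        for r in spotter.spot_point(k,p)[:3]: 
            l=r["location"]; print(n,k,round(r["score"],2),np.round(l),ray(p,*l,H[k]),dep(p,*np.clip(l,0,[479,639])))
s=robot.sense(); print(s["time"],s["eef_pos"],s["ee_rot"])
E
```

```text
scene tab 0.9 [274. 185.] [ 0.611  -0.3355  0.072 ] [ 0.6039 -0.3385  0.0641]
scene tab 0.75 [174. 222.] [ 0.2532 -0.3204  0.072 ] [ 0.24   -0.3243  0.0616]
scene tab 0.72 [233. 323.] [ 0.465  -0.0414  0.072 ] [ 0.4633 -0.0416  0.0704]
scene pointer 0.91 [303. 203.] [ 0.6479 -0.2964  0.02  ] [ 0.636  -0.3012  0.0055]
scene pointer 0.91 [197. 209.] [ 0.2884 -0.3555  0.02  ] [ 0.2777 -0.359   0.0109]
scene pointer 0.89 [247. 346.] [0.4592 0.0133 0.02  ] [0.45   0.0131 0.0108]
scene hub 0.63 [266. 330.] [ 0.5606 -0.0211  0.062 ] [ 0.5594 -0.0212  0.0607]
scene handle 0.61 [269. 358.] [0.5963 0.0416 0.092 ] [0.5973 0.0416 0.0931]
scene clamp 0.9 [287. 328.] [ 0.5689 -0.0243  0.    ] [ 0.5835 -0.0235  0.0167]
scene base 0.64 [274. 336.] [ 0.5286 -0.0087  0.    ] [ 0.5781 -0.0067  0.0541]
scene reagent 0.75 [302. 425.] [0.6037 0.1951 0.    ] [0.6236 0.1913 0.0237]
scene vial_rack 0.62 [244. 250.] [ 0.4396 -0.2262  0.    ] [ 0.4718 -0.2181  0.0322]
scene vial_rack 0.42 [268. 359.] [0.5053 0.0443 0.    ] [0.5932 0.043  0.0938]
scene wrench 0.79 [324. 289.] [ 0.681 -0.103  0.   ] [ 0.6873 -0.
[... 926 characters left out ...]
[ 0.5439 -0.0113  0.0209]
side base 0.84 [275. 300.] [ 0.5179 -0.0118  0.    ] [0.5061 0.0032 0.0204]
side reagent 0.57 [326. 198.] [0.5975 0.1952 0.    ] [0.5726 0.2138 0.0373]
side vial_rack 0.67 [231. 392.] [ 0.4315 -0.2246  0.    ] [ 0.4258 -0.213   0.0119]
side wrench 0.93 [215. 262.] [ 0.6944 -0.1124  0.    ] [ 0.6888 -0.1063  0.0072]
side bracket 0.96 [244. 504.] [ 0.2145 -0.3084  0.012 ] [ 0.2155 -0.3131  0.0076]
side bracket 0.95 [169. 361.] [ 0.5932 -0.3597  0.012 ] [ 0.5972 -0.3666  0.006 ]
side bracket 0.86 [260. 316.] [ 0.5106 -0.0552  0.012 ] [ 0.5078 -0.0514  0.0168]
1.2 [ 0.1839 -0.4918  0.1997] [[ 0.9367  0.3502  0.0001]
 [ 0.3502 -0.9367 -0.    ]
 [ 0.      0.0001 -1.    ]]
```

```bash
python3 - <<'E'
import cv2
a=cv2.imread("pics/scene0.png");b=cv2.imread("pics/side0.png")
cv2.imwrite("pics/a1.png",cv2.resize(a[190:350,230:440],(787,600),interpolation=3))
cv2.imwrite("pics/b1.png",cv2.resize(b[180:340,200:410],(787,600),interpolation=3))
E
```

```text
(no output)
```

View pics/scene0.png

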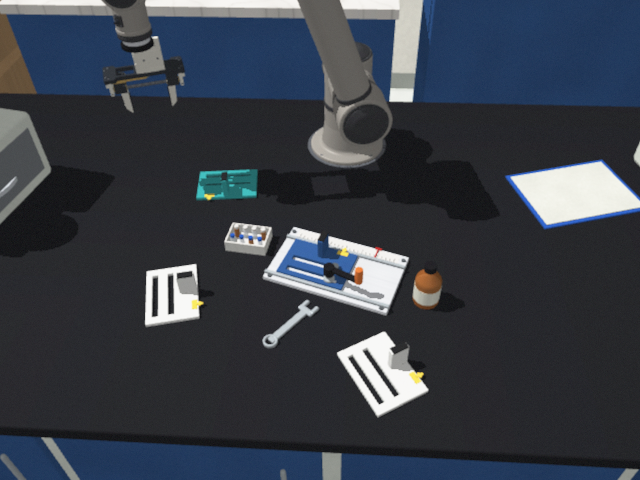

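View pics/a1.png

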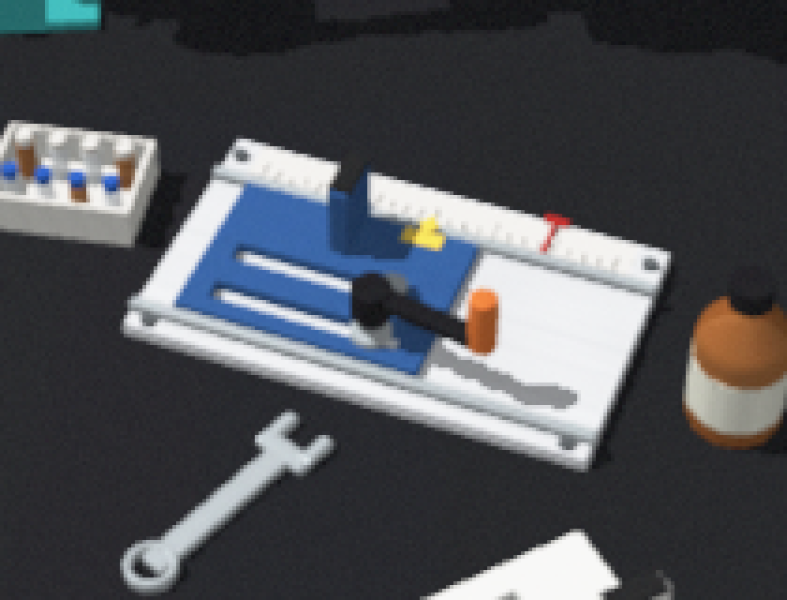

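View pics/b1.png

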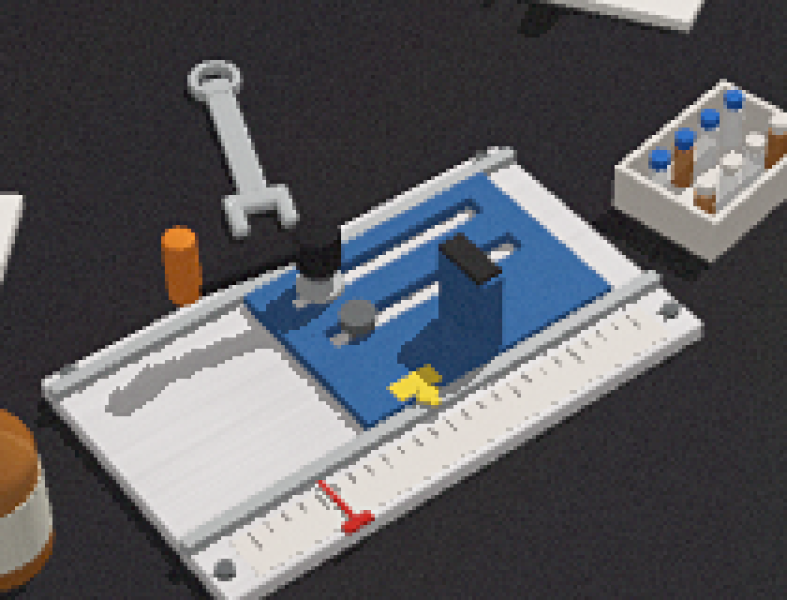

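The blue bracket in the rail (scene ≈(318,265)) is the one meant. The teal one (222,184) and the white ones (172,295) and (382,372) are look-alikes. In the crops, only the rail's bracket is blue with a black cap and yellow pointer, and it is beside the red mark (scene (378,250)) and the orange handle (359,275).

```bash
cat >> h.py <<'E'
def blob(p,lo,hi,box=(0,0,640,480)):
    m=cv2.inRange(cv2.cvtColor(p["img"],cv2.COLOR_RGB2HSV),lo,hi); k=np.zeros_like(m); l,t,r,b=box; k[t:b,l:r]=1
    return np.argwhere(m*k)
RED=((0,150,80),(5,255,255)); YEL=((22,120,80),(34,255,255)); ORA=((6,150,80),(16,255,255))
E
python3 - <<'E'
from h import *
np.set_printoptions(precision=4,suppress=True)
S={"scene":((240,155),(650,265),(230,190)),"side":((670,312),(225,568),(200,180))}
for n,(a,b,o) in S.items():
    p=cams.camera(n); f=787/210
    A,B=[ray(p,o[1]+q[1]/f,o[0]+q[0]/f,.012) for q in (a,b)]
    d=B-A; print(n,A,B,"len",np.linalg.norm(d),"yaw y-axis",np.degrees(np.arctan2(d[1],d[0])))
    u=d/np.linalg.norm(d); box=(270,220,420,310) if n=="scene" else (205,220,350,335)
    R=blob(p,*RED,box); Y=blob(p,*YEL,box)
    for nm,X,z in(("red",R,.012),("yel",Y,.02)):
        W=np.array([ray(p,*x,z) for x in X]); v=np.c_[(W-A)@[u[1],-u[0],0],(W-A)@u]
        print(nm,len(X),W.mean(0),"x",v[:,0].min(),v[:,0].max()); 
        for lo in np.arange(-.04,.05,.006):
            k=(v[:,0]>=lo)&(v[:,0]<lo+.006)
            if k.any(): print("   x",round(lo,3),"y",v[k,1].mean(),v[k,1].min(),v[k,1].max(),k.sum())
    for nm in("tab","hub"):
        for r in spotter.spot_point(nm,p)[:4]:
            w=ray(p,*r["location"],H[nm])
            if abs(w[1]+.03)<.1: print(nm,w,"x",(w-A)@[u[1],-u[0],0],"y",(w-A)@u)
E
```

```text
scene [ 0.4011 -0.119   0.012 ] [0.4889 0.1495 0.012 ] len 0.2824709142084248 yaw y-axis 71.89079385603435
red 14 [0.4493 0.0903 0.012 ] x -0.022257170791289048 -0.015737449203645837
   x -0.028 y 0.21234050508227575 0.21234050508227575 0.21234050508227575 1
   x -0.022 y 0.21394598172137066 0.20556347696172284 0.2211828259243494 12
   x -0.016 y 0.21443061123637286 0.21443061123637286 0.21443061123637286 1
yel 49 [0.4758 0.0059 0.02  ] x 0.017135965053553255 0.04088639534961211
   x 0.014 y 0.1415397183530901 0.1415397183530901 0.1415397183530901 1
   x 0.02 y 0.14176902126963764 0.13822819105023065 0.14609686117859078 7
   x 0.026 y 0.14134296147556638 0.1316382027370555 0.15176251073279748 13
   x 0.032 y 0.14216152311395447 0.12940759249759848 0.1540310750910368 19
   x 0.038 y 0.14205484522592607 0.13176135933853034 0.1518169242471233 9
tab [ 0.4841 -0.0398  0.072 ] x 0.0542797922759438 y 0.10104295143766238
hub [ 0.5553 -0.0189  0.062 ] x 0.11543949941701204 y 0.1429813242064089
side [ 0.4001 -0.1174  0.012 ] [0.4889 0.1489 0.012 ] len 0.28075511987247354 yaw y-axis 71.55847363
[... 575 characters left out ...]
03126428 0.21550979735817816 3
yel 87 [0.4768 0.006  0.02  ] x 0.018076581471788113 0.042859936586706726
   x 0.014 y 0.14066358512759425 0.13990798478316377 0.14141918547202476 2
   x 0.02 y 0.14168316644718423 0.13684333406551621 0.14595356259504308 11
   x 0.026 y 0.1417459668830407 0.13222319016794434 0.1535228878451466 17
   x 0.032 y 0.14141579918379568 0.12911816868773157 0.15353566774013866 31
   x 0.038 y 0.14094043078085747 0.12906418259858857 0.1535613518186761 26
tab [ 0.4754 -0.0361  0.072 ] x 0.04570608460635592 y 0.10097080337105235
tab [ 0.641  -0.0572  0.072 ] x 0.20949388545668982 y 0.13336673555179615
hub [ 0.5615 -0.024   0.062 ] x 0.1235304839727909 y 0.13973762529685066
```

```bash
cat >> h.py <<'E'
def go(x,y,z,yawy,s=None,R=None,e=None):
    """tool-frame shift (cm) and turn about z to reach world pose with tool y at yaw (deg, mod 180)"""
    s=s or robot.sense(); R=np.array(s["ee_rot"]); d=R.T@(np.array([x,y,z])-s["eef_pos"])*100
    c=np.degrees(np.arctan2(R[1,1],R[0,1])); t=(yawy-c+90)%180-90
    print("shift cm",np.round(d,2),"rz",round(-np.radians(t),3),"q6",round(s["joint_pos"][5],2),"F",np.round(s["wrist_force"],1),"w",round(s["width"],4),"t",s["time"])
E
python3 -c "
from h import *
go(.478,-.041,.2,71.7)"
```

```text
shift cm [ 4.333e+01 -3.192e+01 -3.000e-02] rz 0.677 q6 -0.15 F [-0.8  0.9  0.4] w 0.0917 t 1.5
```

>>> {"api": "send_rows", "payload": {"targets": [[[0.3,4,-3,0,0,0,0.12],[0.3,8,-6,0,0,0,0.24],[0.3,12,-9,0,0,0,0.36],[0.3,16,-12,0,0,0,0.48],[0.3,20,-15,0,0,0,0.6]]]}}

```text
time: 2.0
eef_pos: [0.3182, -0.2815, 0.1999]
ee_rot: [[0.971, -0.24, 0.0], [-0.24, -0.971, -0.0], [0.001, 0.0, -1.0]]
wrist_force: [1.2, -0.3, -0.9]
width: 0.0647
```

```bash
python3 -c "
from h import *
go(.478,-.041,.15,71.7)"
```

```text
shift cm [  9.74 -27.18   4.99] rz 0.077 q6 0.91 F [ 1.2 -0.3 -0.9] w 0.0647 t 2.0
```

>>> {"api": "send_rows", "payload": {"targets": [[[0.3,1.6,-4.5,0.8,0,0,0.07],[0.3,3.2,-9,1.6,0,0,0.07],[0.3,4.8,-13.5,2.4,0,0,0.07],[0.3,6.4,-18,3.2,0,0,0.07],[0.3,8,-22.5,4.2,0,0,0.07]]]}}

```text
time: 2.5
eef_pos: [0.4492, -0.0816, 0.1578]
ee_rot: [[0.953, -0.302, 0.001], [-0.302, -0.953, -0.001], [0.001, 0.0, -1.0]]
wrist_force: [1.2, -0.4, 0.5]
width: 0.0644
```

>>> {"api": "send_rows", "payload": {"targets": [[[0.3,0,0,0,0,0,0]]]}}

```text
time: 2.6
eef_pos: [0.4496, -0.0786, 0.1567]
ee_rot: [[0.955, -0.296, -0.001], [-0.296, -0.955, 0.002], [-0.001, -0.001, -1.0]]
wrist_force: [0.5, -0.4, 0.3]
width: 0.0643
```

```bash
python3 -c "
from h import *
go(.478,-.041,.15,71.7)
p=cams.camera('wrist'); save(p,'w1.png')
for k in ('tab','pointer','hub','handle'):
  for r in spotter.spot_point(k,p)[:2]: print(k,round(r['score'],2),r['location'],ray(p,*r['location'],H[k]))
"
```

```text
shift cm [ 1.6  -4.43  0.67] rz 0.019 q6 1.53 F [ 0.5 -0.4  0.3] w 0.0643 t 2.6
tab 0.75 [220.3, 245.1] [ 0.47518172 -0.03953876  0.072     ]
pointer 0.88 [238.2, 202.8] [0.46411955 0.00956371 0.02      ]
hub 0.82 [100.3, 178.4] [ 0.56106593 -0.022538    0.062     ]
handle 0.68 [70.6, 30.8] [0.59557664 0.0434082  0.092     ]
```

View pics/w1.png

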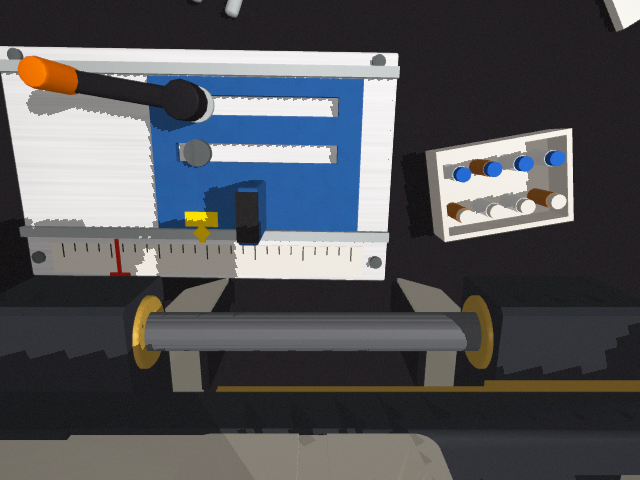

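```bash
python3 -c "
from h import *
go(.4765,-.0395,.042,71.7)
p=cams.camera('wrist')
a=ray(p,240,202.5,.02);print(a)
for q in ((243,117.5),(262,119)):
  b=ray(p,*q,.012);print(b,(b-a)@[.314,.949,0])
"
```

```text
shift cm [ 1.36 -5.15 11.6 ] rz 0.011 q6 1.53 F [ 1.   0.9 -0.8] w 0.0641 t 2.85
[0.46168498 0.00448298 0.02      ]
[0.47954902 0.07568077 0.012     ] 0.0731760101745844
[0.46398808 0.08134283 0.012     ] 0.07366316310413404
```

>>> {"api": "send_rows", "payload": {"targets": [[[0.3,1.4,-5.0,0,0,0,0.01],[0.3,1.4,-5.15,4,0,0,0.01],[0.3,1.4,-5.15,8,0,0,0.01],[0.3,1.4,-5.15,11.6,0,0,0.01],[0.3,1.4,-5.15,11.6,0,0,0.01]]]}}

```text
time: 3.4
eef_pos: [0.4736, -0.0389, 0.0383]
ee_rot: [[0.949, -0.314, -0.008], [-0.314, -0.949, 0.002], [-0.009, 0.001, -1.0]]
wrist_force: [-0.5, 0.1, 0.9]
width: 0.0644
```

>>> {"api": "send_rows", "payload": {"targets": [[[1,0,0,0,0,0,0],[1,0,0,0,0,0,0],[1,0,0,0,0,0,0],[1,0,0,0,0,0,0]]], "grip_force": 15}}

```text
time: 3.8
eef_pos: [0.4779, -0.0388, 0.0431]
ee_rot: [[0.95, -0.312, 0.003], [-0.312, -0.95, -0.001], [0.003, -0.0, -1.0]]
wrist_force: [-0.6, 0.1, 0.2]
width: 0.0367
```

```bash
python3 -c "
from h import *
go(.4765+.0733*.314,-.0395+.0733*.949,.042,71.7)
print(robot.sense()['eef_pos'])"
```

```text
shift cm [-0.1  -7.22  0.11] rz 0.002 q6 1.65 F [-0.6  0.1  0.2] w 0.0367 t 3.8
[ 0.47792551 -0.03883515  0.04310019]
```

Still closing; continue.

>>> {"api": "send_rows", "payload": {"targets": [[[1,0,0,0,0,0,0],[1,0,0,0,0,0,0],[1,0,0,0,0,0,0],[1,0,0,0,0,0,0],[1,0,0,0,0,0,0]]]}}

```text
time: 4.3
eef_pos: [0.477, -0.0388, 0.0419]
ee_rot: [[0.95, -0.312, 0.0], [-0.312, -0.95, -0.0], [0.0, 0.0, -1.0]]
wrist_force: [-2.5, -3.1, 5.0]
width: 0.0135
```

>>> {"api": "send_rows", "payload": {"targets": [[[1,0,-1.5,0,0,0,0],[1,0,-3,0,0,0,0],[1,0,-4.5,0,0,0,0],[1,0,-6,0,0,0,0],[1,0,-6.9,0,0,0,0]]]}}

```text
time: 4.8
eef_pos: [0.4986, 0.0273, 0.0419]
ee_rot: [[0.95, -0.311, -0.0], [-0.311, -0.95, -0.001], [0.0, 0.001, -1.0]]
wrist_force: [-2.4, -6.5, 5.3]
width: 0.0135
```

>>> {"api": "send_rows", "payload": {"targets": [[[1,0,0,0,0,0,0],[1,0,0,0,0,0,0]]]}}

```text
time: 5.0
eef_pos: [0.499, 0.028, 0.0419]
ee_rot: [[0.95, -0.312, 0.001], [-0.312, -0.95, 0.001], [0.001, -0.002, -1.0]]
wrist_force: [0.5, 5.3, 4.8]
width: 0.0139
```

```bash
python3 - <<'E'
from h import *
s=robot.sense();print(s['eef_pos'],s['wrist_force'],s['width'])
for n,box in (("side",(205,200,350,335)),("wrist",(0,150,400,300)),("scene",(270,200,420,310))):
    p=cams.camera(n); 
    if n!="scene":
        l,t,r,b=box; f=min(800/(r-l),600/(b-t)); cv2.imwrite("pics/%s2.png"%n,cv2.resize(p["img"][t:b,l:r,::-1],None,fx=f,fy=f,interpolation=3))
    for nm,C,z in(("red",RED,.012),("yel",YEL,.02)):
        X=blob(p,*C,box)
        if len(X)<3: continue
        W=np.array([ray(p,*x,z) for x in X]); x=W@[.949,-.314,0]; y=W@[.314,.949,0]
        k=x<x.min()+.012; print(n,nm,len(X),"mean y",y.mean(),"tip y",y[k].mean(),k.sum(),"xmin",x.min())
E
```

```text
[0.49897046 0.02799211 0.04191536] [0.46810735 5.2882738  4.7653545 ] 0.013887659572596979
side red 40 mean y 0.2285272261913854 tip y 0.22864075781341636 28 xmin 0.39979633383336977
side yel 93 mean y 0.22783560944943182 tip y 0.22852231335334341 24 xmin 0.4352557641202037
scene red 13 mean y 0.2262750809577691 tip y 0.2262750809577691 13 xmin 0.3950046117355442
scene yel 50 mean y 0.22668196278791167 tip y 0.22693752824113034 21 xmin 0.43805890425300953
```

View pics/wrist2.png

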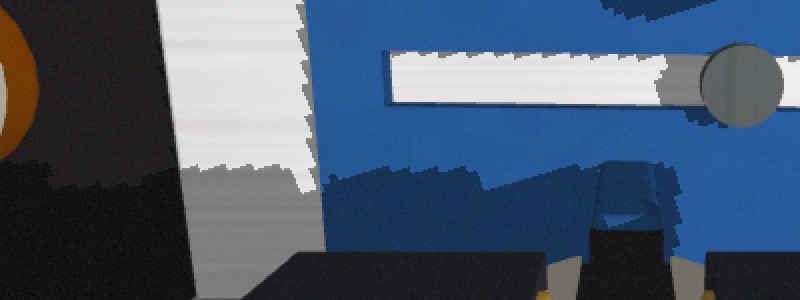

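View pics/side2.png

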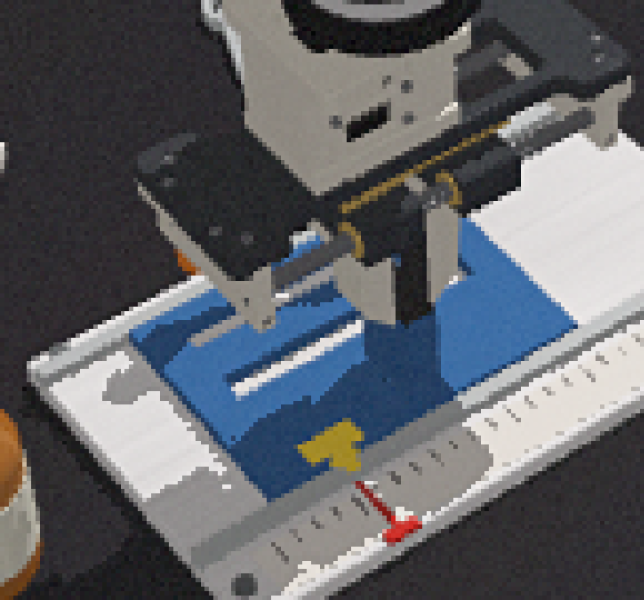

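The side view shows the pointer tip (≈(345,468) in the crop) in line with the red mark. I'll release, lift and re-measure without occlusion.

>>> {"api": "send_rows", "payload": {"targets": [[[0.6,0,0,0,0,0,0],[0.6,0,0,0,0,0,0],[0.6,0,0,0,0,0,0],[0.6,0,0,0,0,0,0]]]}}

```text
time: 5.55
eef_pos: [0.4983, 0.0268, 0.0414]
ee_rot: [[0.95, -0.312, -0.001], [-0.312, -0.95, -0.0], [-0.001, 0.0, -1.0]]
wrist_force: [-0.3, 0.0, 0.1]
width: 0.0359
```

>>> {"api": "send_rows", "payload": {"targets": [[[0.6,0,0,-4,0,0,0],[0.6,0,0,-8,0,0,0],[0.6,0,0,-11,0,0,0],[0.7,-3,0,-11,0,0,0],[0.74,-6,0,-11,0,0,0]]]}}

```text
time: 6.05
eef_pos: [0.4415, 0.0456, 0.1524]
ee_rot: [[0.95, -0.312, 0.002], [-0.312, -0.95, -0.0], [0.002, -0.0, -1.0]]
wrist_force: [-1.0, 0.6, -0.4]
width: 0.0263
```

```bash
cat > m.py <<'E'
from h import *
def meas(names=("side","scene","wrist"),o="x"):
  for n in names:
    p=cams.camera(n); save(p,n+o+".png")
    box={"side":(205,200,350,335),"wrist":(0,100,640,310),"scene":(270,200,420,310)}[n]
    for nm,C,z in(("red",RED,.012),("yel",YEL,.02)):
        X=blob(p,*C,box)
        if len(X)<3: print(n,nm,"none");continue
        W=np.array([ray(p,*x,z) for x in X]); x=W@[.949,-.314,0]; y=W@[.314,.949,0]
        k=x<x.min()+.012; print(n,nm,len(X),"mean y",y.mean(),"tip y",y[k].mean(),"xmin",x.min())
    for nm in("hub","handle"):
        for r in spotter.spot_point(nm,p)[:1]: print(n,nm,round(r["score"],2),np.round(r["location"]),ray(p,*r["location"],H[nm]))
E
python3 -c "
from m import *
meas(o='3')
s=robot.sense();print(s['eef_pos'],s['wrist_force'],s['width'],s['time'])"
```

```text
side red 40 mean y 0.22852454066908515 tip y 0.22864075781341636 xmin 0.39979633383336977
side yel 98 mean y 0.2257268772582182 tip y 0.22769180289571248 xmin 0.4352557641202037
side hub 0.63 [241. 284.] [ 0.56059023 -0.02215371  0.062     ]
side handle 0.84 [240. 246.] [0.60183397 0.04029888 0.092     ]
scene red 14 mean y 0.22675773647893346 tip y 0.22675773647893346 xmin 0.3950046117355442
scene yel 52 mean y 0.2264958427203047 tip y 0.22679418837211726 xmin 0.43492816609042273
scene hub 0.84 [266. 331.] [ 0.56315166 -0.01719659  0.062     ]
scene handle 0.56 [268. 359.] [0.59231468 0.04451933 0.092     ]
wrist red 287 mean y 0.22863769927841618 tip y 0.22860814262682858 xmin 0.39798664369143766
wrist yel 742 mean y 0.22731129095614594 tip y 0.16359377977285397 xmin 0.3368551116114117
wrist hub 0.94 [ 21. 359.] [ 0.56212921 -0.02381439  0.062     ]
wrist handle 0.17 [151. 310.] [0.49867872 0.02817843 0.092     ]
[0.44215031 0.04551519 0.15149266] [-0.67050664 -0.05577266  0.37980185] 0.02381698198925763 6.5
```

View pics/wrist3.png

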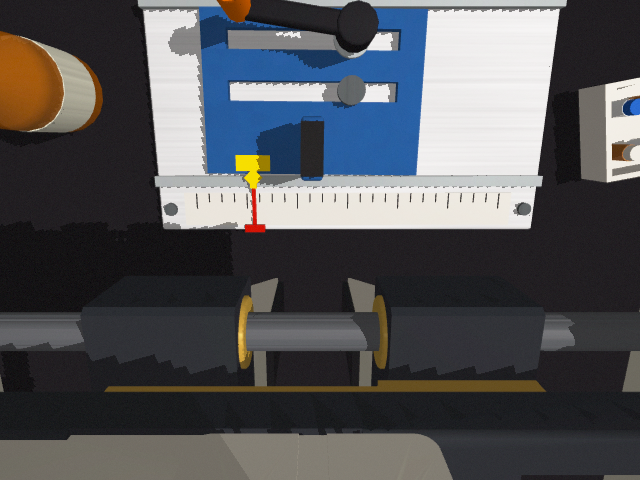

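```bash
python3 -c "
from h import *
p=cams.camera('wrist'); u=np.array([.314,.949,0])
for C,b,z in((YEL,(200,150,300,200),.02),(YEL,(200,172,300,200),.02),(RED,(200,185,300,224),.012)):
  X=blob(p,*C,b); print(len(X),X.min(0),X.max(0),np.mean([ray(p,*x,z)@u for x in X]))
go(.5985,.044,.15,-30)"
```

```text
754 [154 235] [187 269] 0.22754856319238026
195 [172 244] [187 261] 0.22770342274215843
133 [189 252] [223 256] 0.2286498828141865
shift cm [14.92 -4.74  0.14] rz -1.365 q6 1.82 F [ 0.3 -0.7 -0.4] w 0.0239 t 6.55
```

>>> {"api": "send_rows", "payload": {"targets": [[[0.5,3,-1,0,0,0,-0.14],[0.5,6,-2,0,0,0,-0.28],[0.5,9,-3,0,0,0,-0.42],[0.5,12,-4,0,0,0,-0.56],[0.5,14.9,-4.7,0,0,0,-0.7]]]}}

```text
time: 7.05
eef_pos: [0.5993, 0.044, 0.1512]
ee_rot: [[0.925, 0.379, -0.0], [0.379, -0.925, -0.0], [-0.0, -0.0, -1.0]]
wrist_force: [-0.7, -0.1, -0.4]
width: 0.0456
```

>>> {"api": "send_rows", "payload": {"targets": [[[0.5,0,0,0,0,0,-0.14],[0.5,0,0,0,0,0,-0.28],[0.5,0,0,0,0,0,-0.42],[0.5,0,0,0,0,0,-0.56],[0.5,0,0,0,0,0,-0.66]]]}}

```text
time: 7.55
eef_pos: [0.598, 0.0438, 0.1511]
ee_rot: [[0.499, 0.866, -0.001], [0.866, -0.499, -0.0], [-0.0, -0.001, -1.0]]
wrist_force: [0.1, -0.2, -0.0]
width: 0.0458
```

```bash
python3 -c "
from h import *
go(.5985,.044,.15,-30)
p=cams.camera('wrist');save(p,'w4.png')
X=blob(p,*ORA); print(len(X))
for k in('hub','handle'):
  for r in spotter.spot_point(k,p)[:2]: print(k,r['score'],r['location'],ray(p,*r['location'],H[k]),dep(p,*r['location']))
s=cams.camera('scene')
for n,p in(('w',p),('s',s)):
  r=spotter.outline_of('handle',p)
  if r: print(n,r[0]['bbox'])
"
```

```text
shift cm [0.05 0.04 0.11] rz 0.001 q6 0.47 F [ 0.1 -0.2 -0. ] w 0.0458 t 7.55
6031
hub 0.51 [312.0, 270.6] [0.54419339 0.0105727  0.062     ] [0.60547892 0.07420309 0.25512274]
handle 0.86 [249.8, 309.2] [0.59591431 0.04393742 0.092     ] [0.5957902  0.04373656 0.09113801]
w [293.4, 220.2, 325.1, 313.0]
s [322.8, 261.9, 365.7, 284.8]
```

View pics/w4.png

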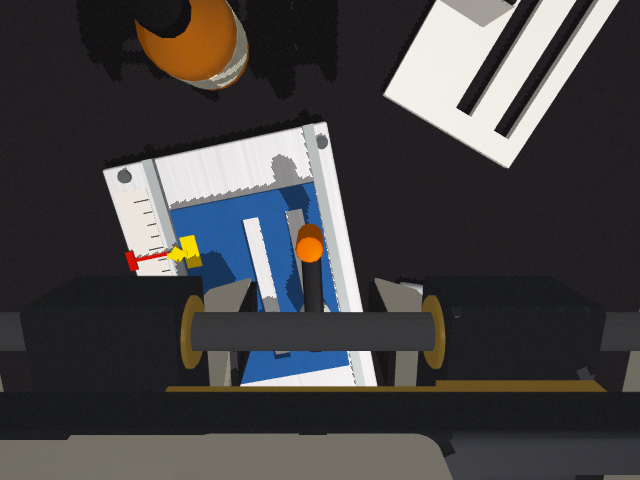

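>>> {"api": "send_rows", "payload": {"targets": [[[0.5,-0.1,-0.15,3,0,0,0],[0.5,-0.1,-0.15,6,0,0,0],[0.5,-0.1,-0.15,8.5,0,0,0],[0.77,-0.1,-0.15,8.5,0,0,0],[0.77,-0.1,-0.15,8.5,0,0,0]]], "grip_force": 30}}

```text
time: 8.35
eef_pos: [0.5962, 0.0439, 0.0671]
ee_rot: [[0.504, 0.864, -0.0], [0.864, -0.504, -0.0], [-0.0, -0.0, -1.0]]
wrist_force: [0.3, 0.1, 0.0]
width: 0.034
```

>>> {"api": "send_rows", "payload": {"targets": [[[0.77,0,0,0,0,0,0],[0.77,0,0,0,0,0,0],[0.77,0,0,0,0,0,0]]]}}

```text
time: 8.65
eef_pos: [0.5966, 0.0439, 0.0679]
ee_rot: [[0.504, 0.864, 0.002], [0.864, -0.504, -0.0], [0.001, 0.002, -1.0]]
wrist_force: [-0.1, 0.2, -0.0]
width: 0.021
```

```bash
python3 -c "
from h import *
s=robot.sense();print(s['eef_pos'],s['wrist_force'],s['width'],s['time'])
h=np.array([.5615,-.0215]);d=np.array(s['eef_pos'])[:2]-h;print(np.linalg.norm(d),np.degrees(np.arctan2(d[1],d[0])))
# arc rows in tool frame about hub: step angle a clockwise
import math
R=np.array(s['ee_rot'])
for a in np.arange(.1,.51,.1):
  c,q=math.cos(-a),math.sin(-a); n=h+np.array([[c,-q],[q,c]])@d; v=R.T@np.append(n-np.array(s['eef_pos'])[:2],0)*100
  print(round(a,2),np.round(v,2))
"
```

```text
[0.5966176  0.04386926 0.06791379] [-0.08330897  0.24033868 -0.0280621 ] 0.02100410941965535 8.65
0.07420502916945877 61.754470042999884
0.1 [-0.01  0.74  0.  ]
0.2 [-0.1   1.48  0.  ]
0.3 [-0.25  2.2   0.  ]
0.4 [-0.48  2.91  0.01]
0.5 [-0.78  3.59  0.01]
```

>>> {"api": "send_rows", "payload": {"targets": [[[0.77,-0.01,0.37,0,0,0,0.05],[0.77,-0.04,0.75,0,0,0,0.1],[0.77,-0.08,1.12,0,0,0,0.15],[0.77,-0.15,1.49,0,0,0,0.2],[0.77,-0.23,1.86,0,0,0,0.25]]]}}

```text
time: 9.15
eef_pos: [0.6113, 0.0325, 0.0673]
ee_rot: [[0.703, 0.711, 0.001], [0.711, -0.703, -0.0], [0.001, 0.001, -1.0]]
wrist_force: [-0.7, -0.3, 0.3]
width: 0.0211
```

>>> {"api": "send_rows", "payload": {"targets": [[[0.77,-0.01,0.37,0,0,0,0.05],[0.77,-0.04,0.75,0,0,0,0.1]]]}}

```text
time: 9.35
eef_pos: [0.6163, 0.0269, 0.0673]
ee_rot: [[0.771, 0.637, 0.001], [0.637, -0.771, -0.0], [0.001, 0.001, -1.0]]
wrist_force: [-0.5, -0.9, 0.0]
width: 0.0213
```

```bash
cat > st.py <<'E'
from h import *
s=robot.sense();h=np.array([.5615,-.0215]);d=np.array(s['eef_pos'])[:2]-h;R=np.array(s['ee_rot'])
print(s['time'],"r",np.linalg.norm(d),"ang",np.arctan2(d[1],d[0]),"tool x ang",np.arctan2(R[1,0],R[0,0]),"F tool",R.T@np.array(s['wrist_force']),"Mz",s['moment'][2],s['width'],s['joint_pos'][5])
E
python3 st.py
```

```text
9.35 r 0.07309797394504304 ang 0.7233592518297859 tool x ang 0.6908358199343649 F tool [-0.92189673  0.38093262 -0.03067148] Mz -0.04056886037513299 0.02126031888127371 0.799460931319003
```

>>> {"api": "send_rows", "payload": {"targets": [[[0.77,-0.01,0.37,0,0,0,0.05],[0.77,-0.04,0.75,0,0,0,0.1]]]}}

```text
time: 9.55
eef_pos: [0.6208, 0.0209, 0.0673]
ee_rot: [[0.83, 0.557, 0.001], [0.557, -0.83, -0.0], [0.001, 0.001, -1.0]]
wrist_force: [1.2, 0.3, 0.2]
width: 0.0212
```

>>> {"api": "send_rows", "payload": {"targets": [[[0.77,-0.01,0.37,0,0,0,0.05],[0.77,-0.04,0.75,0,0,0,0.1]]]}}

```text
time: 9.75
eef_pos: [0.6246, 0.0144, 0.0673]
ee_rot: [[0.882, 0.471, 0.001], [0.471, -0.882, -0.0], [0.001, 0.001, -1.0]]
wrist_force: [0.8, 0.1, -0.6]
width: 0.0215
```

```bash
python3 st.py
```

```text
9.75 r 0.07262741560158724 ang 0.5168328820135032 tool x ang 0.4908653766924752 F tool [0.74361053 0.23046673 0.56859311] Mz -0.02996022328125792 0.021484137116309587 0.9804934104000922
```

```bash
python3 -c "
from h import *
for n in('side','scene'):
  p=cams.camera(n)
  for r in spotter.spot_point('handle',p)[:1]: print(n,round(r['score'],2),ray(p,*r['location'],.092))
  X=blob(p,*ORA,(215,200,300,270) if n=='side' else (330,240,400,300)); print(len(X), len(X) and ray(p,*X.mean(0),.076))
"
```

```text
side 0.68 [0.59649314 0.03997437 0.092     ]
186 [0.59320885 0.04732767 0.076     ]
scene 0.58 [0.59722136 0.0405256  0.092     ]
82 [0.60346285 0.04408795 0.076     ]
```

>>> {"api": "send_rows", "payload": {"targets": [[[0.77,-0.01,0.37,0,0,0,0.05],[0.77,-0.04,0.75,0,0,0,0.1]]]}}

```text
time: 10.15
eef_pos: [0.6275, 0.008, 0.067]
ee_rot: [[0.924, 0.383, 0.0], [0.383, -0.924, -0.0], [0.0, 0.0, -1.0]]
wrist_force: [-0.3, 0.4, 0.3]
width: 0.0211
```

```bash
python3 -c "
from h import *
p=cams.camera('side'); q=cams.camera('scene')
a=cv2.resize(p['img'][150:340,190:380],(400,400),interpolation=3);b=cv2.resize(q['img'][170:340,280:450],(400,400),interpolation=3)
cv2.imwrite('pics/c5.png',np.hstack([a,b])[:,:,::-1])"
```

```text
(no output)
```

View pics/c5.png

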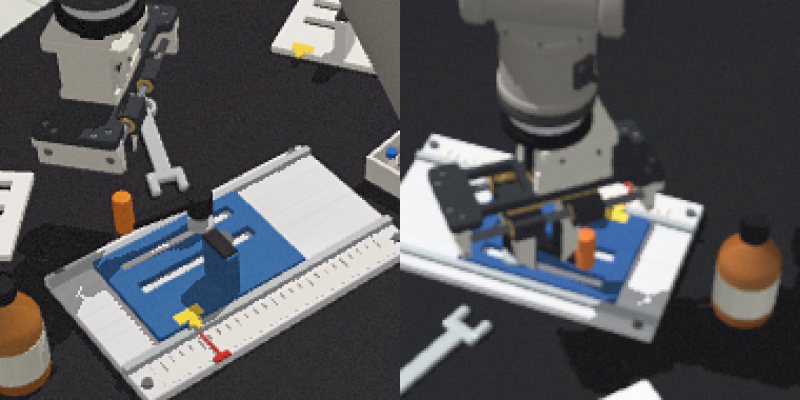

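```bash
python3 -c "
from h import *
s=robot.sense(); e=np.array(s['eef_pos']);print(e)
for n in('side','scene'):
  p=cams.camera(n); o,f=((190,150),400/190) if n=='side' else ((280,170),400/170)
  for X in (e,e+[0,0,.07],[.5985,.044,.092],[.5985,.044,.06]):
    r,c=proj(p,X); print(n,np.round(X,3),'px',round(c),round(r),'crop',round((c-o[0])*f),round((r-o[1])*f),'dep',dep(p,r,c))
"
```

```text
[0.62759044 0.00758673 0.06689406]
side [0.628 0.008 0.067] px 248 235 crop 122 179 dep [ 0.67984214 -0.04544718 -0.00177225]
side [0.628 0.008 0.137] px 244 208 crop 115 122 dep [0.57482022 0.06114692 0.20026743]
side [0.598 0.044 0.092] px 246 242 crop 118 194 dep [0.59748557 0.04501776 0.0933557 ]
side [0.598 0.044 0.06 ] px 248 254 crop 122 219 dep [0.58957721 0.05295207 0.07240918]
scene [0.628 0.008 0.067] px 341 287 crop 144 276 dep [0.58744858 0.00649765 0.0209813 ]
scene [0.628 0.008 0.137] px 342 265 crop 145 223 dep [0.66840795 0.00869413 0.18016174]
scene [0.598 0.044 0.092] px 359 270 crop 186 235 dep [0.59986385 0.04397835 0.09346788]
scene [0.598 0.044 0.06 ] px 359 280 crop 185 259 dep [0.6062619  0.04387678 0.06864109]
```

```bash
python3 -c "
from h import *
p=cams.camera('scene'); np.set_printoptions(precision=3,suppress=True)
for c in (327,331,335,341,347,351,355):
  print(c,[ (r,dep(p,r,c)) for r in (264,270,276,280,284)])
" ; cp pics/c5.png /tmp/; python3 -c "
import cv2
a=cv2.imread('pics/c5.png')[100:320,400:720]; cv2.imwrite('pics/c6.png',cv2.resize(a,(800,550),interpolation=3))"
```

```text
327 [(264, array([ 0.672, -0.02 ,  0.185])), (270, array([ 0.669, -0.02 ,  0.165])), (276, array([ 0.574, -0.027,  0.042])), (280, array([ 0.572, -0.027,  0.026])), (284, array([ 0.583, -0.026,  0.025]))]
331 [(264, array([ 0.67 , -0.012,  0.183])), (270, array([ 0.672, -0.012,  0.168])), (276, array([ 0.647, -0.014,  0.122])), (280, array([ 0.646, -0.014,  0.11 ])), (284, array([ 0.581, -0.017,  0.024]))]
335 [(264, array([ 0.669, -0.005,  0.182])), (270, array([ 0.671, -0.004,  0.168])), (276, array([ 0.643, -0.006,  0.119])), (280, array([ 0.643, -0.006,  0.107])), (284, array([ 0.579, -0.008,  0.021]))]
341 [(264, array([0.667, 0.007, 0.181])), (270, array([0.574, 0.005, 0.063])), (276, array([0.586, 0.005, 0.057])), (280, array([0.561, 0.005, 0.016])), (284, array([0.568, 0.005, 0.01 ]))]
347 [(264, array([0.63 , 0.018, 0.143])), (270, array([0.629, 0.019, 0.123])), (276, array([0.631, 0.019, 0.108])), (280, array([0.567, 0.018, 0.023])), (284, array([0.572, 0.019, 0.015]))]
351 [(264, array([0.633, 0.027, 0.147])), (270, array([0.632, 0.027, 0.127])), (276, array([0.628, 0.027, 0.104])), (280, array([0.595, 0.028, 0.055])), (284, array([0.57 , 0.028, 0.014]))]
355 [(264, array([0.654, 0.035, 0.168])), (270, array([0.629, 0.035, 0.124])), (276, array([0.602, 0.036, 0.076])), (280, array([0.601, 0.036, 0.063])), (284, array([0.575, 0.037, 0.02 ]))]
```

View pics/c6.png

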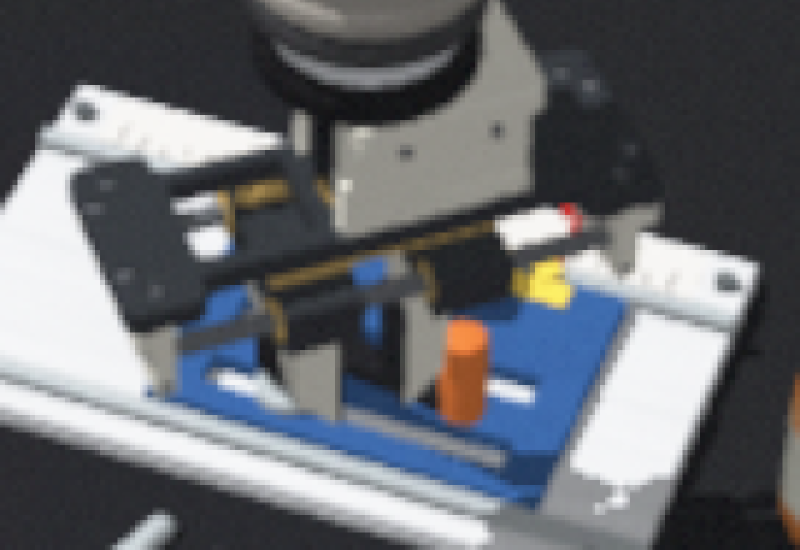

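```bash
python3 -c "
from h import *
p=cams.camera('side')
for z in (.042,.06,.072,.08): print(z,proj(p,[.499,.028,z]))
s=robot.sense();print({k:np.round(s[k],3).tolist() for k in('joint_pos','eef_pos','wrist_force','width')})
w=cams.camera('wrist'); print(np.linalg.inv(w['camera_from_world'])[:3,3])
r,c=proj(w,[.596,.0438,.092]);print('handle in wrist',r,c,dep(w,r,c)); X=blob(w,*ORA,(100,0,640,480)); print(len(X),X.mean(0) if len(X) else 0)
"
```

```text
0.042 [np.float64(276.88062522471256), np.float64(294.9133284185126)]
0.06 [np.float64(270.3000412572807), np.float64(294.531887555918)]
0.072 [np.float64(265.83168939290084), np.float64(294.27288136468013)]
0.08 [np.float64(262.8158043397327), np.float64(294.09806681906224)]
{'joint_pos': [-0.109, 0.649, 1.395, -0.0, 1.098, 1.067], 'eef_pos': [0.627, 0.008, 0.067], 'wrist_force': [-0.215, 0.388, -0.439], 'width': 0.021}
[0.6882774  0.03293182 0.2510763 ]
handle in wrist 334.7618247773033 205.5862696948592 [0.64830046 0.0376402  0.18216036]
0 0
```

```bash
python3 -c "
from h import *
np.set_printoptions(precision=3,suppress=True)
w=cams.camera('wrist'); save(w,'w7.png')
for q in ((20,320),(20,500),(20,100),(100,200),(100,320),(100,450),(200,200),(200,320),(270,320)): print(q,dep(w,*q))
for q in ((284,275),(290,270),(284,360),(290,365),(300,262),(300,372),(292,270),(330,280),(330,360)): print('f',q,dep(w,*q), w['depth'][q])
"
```

```text
(20, 320) [0.747 0.053 0.008]
(20, 500) [ 0.787 -0.039 -0.   ]
(20, 100) [ 0.702  0.168 -0.002]
(100, 200) [ 0.683  0.102 -0.   ]
(100, 320) [ 0.71   0.037 -0.002]
(100, 450) [ 0.739 -0.033 -0.001]
(200, 200) [0.63  0.081 0.012]
(200, 320) [ 0.656  0.014 -0.001]
(270, 320) [ 0.614 -0.003 -0.001]
f (284, 275) [0.631 0.025 0.099] 0.1608554
f (290, 270) [0.632 0.027 0.108] 0.15203562
f (284, 360) [ 0.645 -0.005  0.101] 0.15905821
f (290, 365) [ 0.645 -0.007  0.106] 0.15377001
f (300, 262) [0.63  0.028 0.116] 0.144545
f (300, 372) [0.664 0.01  0.174] 0.08299831
f (292, 270) [0.631 0.026 0.107] 0.15290973
f (330, 280) [0.652 0.025 0.177] 0.08129514
f (330, 360) [0.658 0.01  0.176] 0.08196547
```

View pics/w7.png

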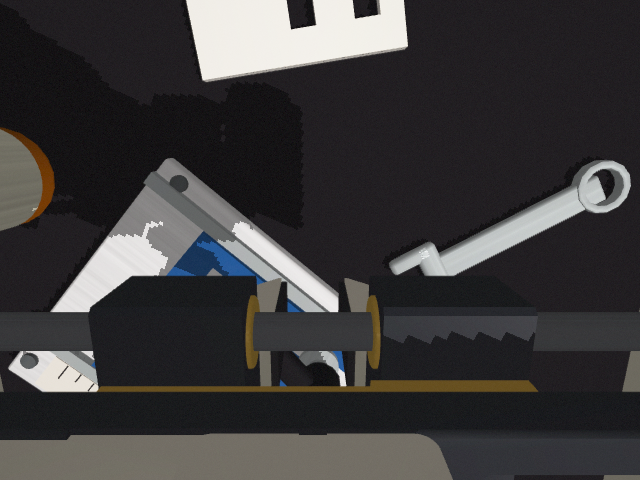

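>>> {"api": "send_rows", "payload": {"targets": [[[0.5,0,0,-2,0,0,0],[0.5,0,0,-3,0,0,-0.13],[0.5,0,-1.5,-3,0,0,-0.26],[0.5,0,-3,-3,0,0,-0.39],[0.5,0,-4,-3,0,0,-0.52]]]}}

```text
time: 11.05
eef_pos: [0.6117, 0.0456, 0.0969]
ee_rot: [[0.606, 0.795, -0.0], [0.795, -0.606, 0.0], [0.0, -0.0, -1.0]]
wrist_force: [1.1, 0.2, -0.1]
width: 0.0457
```

```bash
python3 -c "
from h import *
go(.596,.0438,.036,-30)"
```

```text
shift cm [-1.1  -1.14  6.09] rz -0.128 q6 0.6 F [ 1.1  0.2 -0.1] w 0.0457 t 11.05
```

>>> {"api": "send_rows", "payload": {"targets": [[[0.5,-1.1,-1.15,0,0,0,-0.13],[0.5,-1.1,-1.15,0.5,0,0,-0.13],[0.5,-1.1,-1.15,2.5,0,0,-0.13],[0.5,-1.1,-1.15,4.5,0,0,-0.13],[0.5,-1.1,-1.15,4.5,0,0,-0.13]]]}}

```text
time: 11.55
eef_pos: [0.5948, 0.0429, 0.049]
ee_rot: [[0.506, 0.862, -0.005], [0.862, -0.506, 0.0], [-0.002, -0.004, -1.0]]
wrist_force: [0.4, 0.5, 0.8]
width: 0.046
```

```bash
python3 -c "
from h import *
np.set_printoptions(precision=3,suppress=True)
go(.596,.0438,.036,-30)
w=cams.camera('wrist')
for r in range(270,300,4): print(r,[dep(w,r,c)[2] for c in range(235,400,10)])
q=cams.camera('scene'); cv2.imwrite('pics/c8.png',cv2.resize(q['img'][200:310,280:430,::-1],None,fx=5,fy=5,interpolation=3))"
```

```text
shift cm [0.14 0.07 1.3 ] rz -0.007 q6 0.47 F [0.4 0.5 0.8] w 0.046 t 11.55
270 [np.float64(0.010284556519814442), np.float64(0.01835879926927314), np.float64(0.020252151110137562), np.float64(0.01892810001481729), np.float64(0.019964177113731718), np.float64(0.011780039705442141), np.float64(0.011040565417951231), np.float64(0.06125245525249551), np.float64(0.06279134814345716), np.float64(0.0559662268999806), np.float64(0.01640761498407986), np.float64(0.017684327128167948), np.float64(0.010671526994797342), np.float64(0.01050967269464162), np.float64(-0.0007526961544641053), np.float64(2.4589059345214714e-05), np.float64(0.0003012701334943191)]
274 [np.float64(0.010795226917137607), np.float64(0.019029130001964434), np.float64(0.01875277255181948), np.float64(0.019767332617094152), np.float64(0.020022458417583155), np.float64(0.012513345281016108), np.float64(0.0112051678715408), np.float64(0.06632005363642327), np.float64(0.06793790761482174), np.float64(0.062375559934525315), np.float64(0.010659402043824678), np.float64(0.017703094158603633), np.float64(0.012018044843529002), np
[... 2863 characters left out ...]
np.float64(0.012065668617279202), np.float64(0.08851653027599304), np.float64(0.09391987384559455), np.float64(0.09280821638130649)]
298 [np.float64(0.0971523403631091), np.float64(0.09373125396189558), np.float64(0.07987172129741085), np.float64(0.019600895428788373), np.float64(0.018650280457618962), np.float64(0.01984983414908531), np.float64(0.08752010289543274), np.float64(0.08937210179799493), np.float64(0.09095748545406893), np.float64(0.0894749907774382), np.float64(0.018625971375670236), np.float64(0.01722745784555929), np.float64(0.010945643298513857), np.float64(0.010925559773115934), np.float64(0.0924984193573507), np.float64(0.09600519993429896), np.float64(0.09593678867324804)]
```

View pics/c8.png

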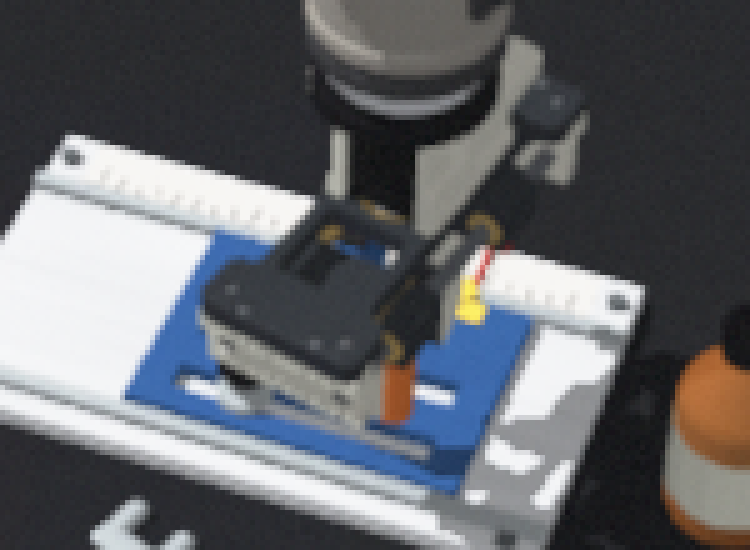

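The fingertips really sit about 30 mm behind the reported TCP: wrist and scene depth agree on tip z ≈0.079 at TCP 0.049. So the first swing passed over the handle. The handle is now between the fingers, so I'll go 13 mm lower and close.

>>> {"api": "send_rows", "payload": {"targets": [[[0.5,0.1,0.07,0.6,0,0,0],[0.5,0.1,0.07,1.2,0,0,0],[0.77,0.1,0.07,1.2,0,0,0],[0.77,0.1,0.07,1.2,0,0,0],[0.77,0.1,0.07,1.2,0,0,0]]]}}

```text
time: 12.15
eef_pos: [0.5976, 0.0435, 0.04]
ee_rot: [[0.504, 0.864, 0.0], [0.864, -0.504, -0.0], [0.0, 0.0, -1.0]]
wrist_force: [0.8, -0.3, 0.3]
width: 0.0264
```

>>> {"api": "send_rows", "payload": {"targets": [[[0.77,0,0,0,0,0,0],[0.77,0,0,0,0,0,0],[0.77,0,0,0,0,0,0]]]}}

```text
time: 12.45
eef_pos: [0.5974, 0.0436, 0.0398]
ee_rot: [[0.504, 0.864, 0.0], [0.864, -0.504, 0.0], [0.0, 0.0, -1.0]]
wrist_force: [0.5, 0.1, -0.1]
width: 0.0212
```

>>> {"api": "send_rows", "payload": {"targets": [[[0.77,-0.01,0.37,0,0,0,0.05],[0.77,-0.04,0.75,0,0,0,0.1],[0.77,-0.08,1.12,0,0,0,0.15],[0.77,-0.15,1.49,0,0,0,0.2]]]}}

```text
time: 12.85
eef_pos: [0.6096, 0.035, 0.0398]
ee_rot: [[0.667, 0.745, -0.0], [0.745, -0.667, 0.0], [0.0, -0.0, -1.0]]
wrist_force: [-1.0, 1.7, 0.5]
width: 0.0212
```

```bash
python3 st.py; python3 -c "
from h import *
for n in('side','scene'):
  p=cams.camera(n)
  X=blob(p,*ORA,(215,215,300,275) if n=='side' else (330,240,380,300)); print(n,len(X), len(X) and ray(p,*X.mean(0),.076))
w=cams.camera('wrist');X=blob(w,*ORA,(250,200,390,300));print(len(X),len(X) and ray(w,*np.median(X,0),.088))"
```

```text
12.85 r 0.074166472965888 ang 0.8659253574063469 tool x ang 0.8410299220260972 F tool [ 0.59995062 -1.84979776 -0.47886916] Mz -0.013136121097183045 0.021173316220817612 0.6612144968751816
side 14 [0.58702871 0.05803404 0.076     ]
scene 39 [0.6174717  0.03876865 0.076     ]
930 [0.61874469 0.04610811 0.088     ]
```

>>> {"api": "send_rows", "payload": {"targets": [[[0.77,-0.01,0.37,0,0,0,0.05],[0.77,-0.04,0.75,0,0,0,0.1]]]}}

```text
time: 13.2
eef_pos: [0.6146, 0.0298, 0.0397]
ee_rot: [[0.737, 0.676, -0.0], [0.676, -0.737, 0.0], [-0.0, -0.0, -1.0]]
wrist_force: [-0.6, 1.1, 1.0]
width: 0.0211
```

>>> {"api": "send_rows", "payload": {"targets": [[[0.77,-0.01,0.37,0,0,0,0.05],[0.77,-0.04,0.75,0,0,0,0.1]]]}}

```text
time: 13.4
eef_pos: [0.6196, 0.024, 0.0398]
ee_rot: [[0.801, 0.599, -0.0], [0.599, -0.801, 0.0], [0.0, -0.0, -1.0]]
wrist_force: [0.1, 1.7, 1.3]
width: 0.0215
```

```bash
python3 st.py; python3 -c "
from m import *
meas(('side',),'9')"
```

```text
13.4 r 0.07376578807457691 ang 0.664412962484991 tool x ang 0.6425593199527434 F tool [ 1.04124071 -1.29268944 -1.28563547] Mz 0.02413307768105001 0.021517055196580703 0.8430355989087396
side red 42 mean y 0.2283827966324872 tip y 0.22839572245455536 xmin 0.39979633383336977
side yel 97 mean y 0.22617551486496626 tip y 0.22769180289571248 xmin 0.4352557641202037
```

>>> {"api": "send_rows", "payload": {"targets": [[[0.77,-0.01,0.37,0,0,0,0.05],[0.77,-0.04,0.75,0,0,0,0.1]]]}}

```text
time: 13.75
eef_pos: [0.6236, 0.0178, 0.0397]
ee_rot: [[0.856, 0.517, -0.0], [0.517, -0.856, 0.0], [-0.0, -0.0, -1.0]]
wrist_force: [0.1, 1.6, -0.0]
width: 0.021
```

>>> {"api": "send_rows", "payload": {"targets": [[[0.77,-0.01,0.37,0,0,0,0.05],[0.77,-0.04,0.75,0,0,0,0.1]]]}}

```text
time: 13.95
eef_pos: [0.6273, 0.0111, 0.0398]
ee_rot: [[0.903, 0.429, 0.0], [0.429, -0.903, 0.0], [0.0, -0.0, -1.0]]
wrist_force: [1.0, 1.8, -0.9]
width: 0.0213
```

```bash
python3 st.py
```

```text
13.95 r 0.07346345851992887 ang 0.46029751383919876 tool x ang 0.4432703033814127 F tool [ 1.6582983  -1.19889583  0.86784304] Mz 0.01602416993378522 0.021306494255966698 1.02287487197854
```

>>> {"api": "send_rows", "payload": {"targets": [[[0.77,-0.01,0.37,0,0,0,0.05],[0.77,-0.04,0.75,0,0,0,0.1]]]}}

```text
time: 14.15
eef_pos: [0.6302, 0.0042, 0.0397]
ee_rot: [[0.942, 0.337, 0.0], [0.337, -0.942, 0.0], [0.0, -0.0, -1.0]]
wrist_force: [0.6, 1.7, 0.8]
width: 0.0209
```

>>> {"api": "send_rows", "payload": {"targets": [[[0.77,-0.01,0.37,0,0,0,0.05],[0.77,-0.04,0.75,0,0,0,0.1]]]}}

```text
time: 14.35
eef_pos: [0.6323, -0.003, 0.0397]
ee_rot: [[0.971, 0.241, 0.0], [0.241, -0.971, 0.0], [0.0, -0.0, -1.0]]
wrist_force: [1.2, 2.0, 0.3]
width: 0.021
```

```bash
python3 st.py
```

```text
14.35 r 0.07321461581188074 ang 0.25510864967903707 tool x ang 0.2432531048093651 F tool [ 1.62854926 -1.65589402 -0.26522344] Mz -0.07159178722867805 0.020980125700742414 1.201317356239944
```

>>> {"api": "send_rows", "payload": {"targets": [[[0.77,-0.01,0.37,0,0,0,0.05],[0.77,-0.04,0.75,0,0,0,0.1]]]}}

```text
time: 14.55
eef_pos: [0.6338, -0.0104, 0.0397]
ee_rot: [[0.99, 0.143, 0.0], [0.143, -0.99, 0.0], [0.0, -0.0, -1.0]]
wrist_force: [1.0, 1.4, -0.4]
width: 0.0212
```

>>> {"api": "send_rows", "payload": {"targets": [[[0.77,-0.01,0.37,0,0,0,0.05],[0.77,-0.04,0.75,0,0,0,0.1]]]}}

```text
time: 14.75
eef_pos: [0.6345, -0.0179, 0.0398]
ee_rot: [[0.999, 0.043, 0.0], [0.043, -0.999, 0.0], [0.0, -0.0, -1.0]]
wrist_force: [0.7, 1.7, -0.5]
width: 0.021
```

```bash
python3 st.py
```

```text
14.75 r 0.07310079897998804 ang 0.04916985273339676 tool x ang 0.043306195353494344 F tool [ 0.7465026  -1.64040105  0.49818156] Mz -0.03584993915745262 0.021047703551304624 1.3783384150588789
```

>>> {"api": "send_rows", "payload": {"targets": [[[0.77,-0.01,0.37,0,0,0,0.05],[0.77,-0.04,0.75,0,0,0,0.1]]]}}

```text
time: 14.95
eef_pos: [0.6345, -0.0255, 0.0398]
ee_rot: [[0.998, -0.057, 0.001], [-0.057, -0.998, 0.0], [0.001, -0.0, -1.0]]
wrist_force: [0.4, 1.7, 0.9]
width: 0.0213
```

>>> {"api": "send_rows", "payload": {"targets": [[[0.77,-0.01,0.37,0,0,0,0.05],[0.77,-0.04,0.75,0,0,0,0.1]]]}}

```text
time: 15.15
eef_pos: [0.6337, -0.033, 0.0398]
ee_rot: [[0.988, -0.156, 0.001], [-0.156, -0.988, 0.0], [0.001, -0.0, -1.0]]
wrist_force: [1.7, 1.7, -0.6]
width: 0.0214
```

```bash
python3 st.py
```

```text
15.15 r 0.07313001189386581 ang -0.1577271975156956 tool x ang -0.15673518363917338 F tool [ 1.37452025 -1.9445166   0.62027966] Mz 0.03675967057436724 0.021407916753053972 1.554624918863169
```

>>> {"api": "send_rows", "payload": {"targets": [[[0.77,-0.01,0.37,0,0,0,0.05],[0.77,-0.04,0.75,0,0,0,0.1]]]}}

```text
time: 15.35
eef_pos: [0.6323, -0.0388, 0.0398]
ee_rot: [[0.967, -0.254, 0.001], [-0.254, -0.967, 0.003], [0.0, -0.003, -1.0]]
wrist_force: [1.9, 8.2, -0.3]
width: 0.0217
```

>>> {"api": "send_rows", "payload": {"targets": [[[0.77,-0.01,0.37,0,0,0,0.05],[0.77,-0.04,0.75,0,0,0,0.1]]]}}

```text
time: 15.55
eef_pos: [0.6304, -0.0452, 0.0399]
ee_rot: [[0.937, -0.349, 0.002], [-0.349, -0.937, 0.003], [0.001, -0.004, -1.0]]
wrist_force: [4.2, 10.6, 0.0]
width: 0.0211
```

```bash
python3 st.py
```

```text
15.55 r 0.0729222018439928 ang -0.33158470775734106 tool x ang -0.35660949848159457 F tool [ 1.90136794e-01 -1.13868503e+01 -7.91169730e-03] Mz 0.011263294335451604 0.021128115081020842 1.7307550294500544
```

>>> {"api": "send_rows", "payload": {"targets": [[[0.77,0,0,0,0,0,0],[0.77,0,0,0,0,0,0]]]}}

```text
time: 15.75
eef_pos: [0.6304, -0.0455, 0.0399]
ee_rot: [[0.938, -0.347, 0.002], [-0.347, -0.938, 0.003], [0.001, -0.003, -1.0]]
wrist_force: [3.0, 7.9, -0.1]
width: 0.0211
```

```bash
python3 st.py;sleep 0; python3 st.py
```

```text
15.75 r 0.07299124512326675 ang -0.3344404437840161 tool x ang -0.35468115422337326 F tool [ 0.12471474 -8.44439373  0.12106474] Mz -0.0012410909647686506 0.021129752080073633 1.7290462308612595
15.75 r 0.07299124512326675 ang -0.3344404437840161 tool x ang -0.35468115422337326 F tool [ 0.12471474 -8.44439373  0.12106474] Mz -0.0012410909647686506 0.021129752080073633 1.7290462308612595
```

>>> {"api": "send_rows", "payload": {"targets": [[[0.77,-0.01,0.37,0,0,0,0.05],[0.77,-0.03,0.71,0,0,0,0.095]]]}}

```text
time: 15.95
eef_pos: [0.6281, -0.0513, 0.0401]
ee_rot: [[0.9, -0.436, 0.003], [-0.436, -0.9, 0.003], [0.001, -0.004, -1.0]]
wrist_force: [4.9, 11.4, -0.8]
width: 0.0215
```

```bash
python3 st.py; python3 -c "
from m import *
meas(('side','scene'),'10')"
```

```text
15.95 r 0.07301525196567146 ang -0.4210424664205697 tool x ang -0.45126233733320825 F tool [ -0.53008356 -12.40733505   0.89582201] Mz 0.0659521549676315 0.021456163349824302 1.8145029167433033
side red 41 mean y 0.2283540575407281 tip y 0.22839572245455536 xmin 0.39979633383336977
side yel 95 mean y 0.227363176463229 tip y 0.227578451196634 xmin 0.4352557641202037
side hub 0.6 [242. 284.] [ 0.56103006 -0.02015285  0.062     ]
side handle 0.75 [207. 264.] [ 0.63276625 -0.05411034  0.092     ]
scene red 14 mean y 0.22675773647893346 tip y 0.22675773647893346 xmin 0.3950046117355442
scene yel 53 mean y 0.22647904803757768 tip y 0.2267199093823456 xmin 0.43492816609042273
scene handle 0.68 [279. 313.] [ 0.63027475 -0.05228928  0.092     ]
```

>>> {"api": "send_rows", "payload": {"targets": [[[0.5,0,0,0,0,0,0],[0.5,0,0,0,0,0,0],[0.5,0,0,0,0,0,0],[0.5,0,0,0,0,0,0]]]}}

```text
time: 16.65
eef_pos: [0.6267, -0.0546, 0.0397]
ee_rot: [[0.9, -0.436, -0.0], [-0.436, -0.9, -0.0], [-0.0, 0.001, -1.0]]
wrist_force: [-0.5, -0.1, -0.0]
width: 0.0451
```

>>> {"api": "send_rows", "payload": {"targets": [[[0.5,0,0,-3,0,0,0],[0.5,0,0,-6,0,0,0],[0.5,0,0,-9,0,0,0],[0.5,0,0,-12,0,0,0],[0.5,0,0,-14,0,0,0]]]}}

```text
time: 17.15
eef_pos: [0.6275, -0.0548, 0.1823]
ee_rot: [[0.9, -0.437, 0.003], [-0.437, -0.9, -0.001], [0.003, -0.0, -1.0]]
wrist_force: [0.5, -0.7, 0.4]
width: 0.046
```

>>> {"api": "send_rows", "payload": {"targets": [[[0.5,-3,0,-1,0,0,0],[0.5,-6,0,-1,0,0,0],[0.5,-9,0,-1,0,0,0],[0.5,-12,0,-1,0,0,0],[0.5,-15,0,-1,0,0,0]]]}}

```text
time: 17.65
eef_pos: [0.4907, 0.0114, 0.1897]
ee_rot: [[0.9, -0.437, 0.0], [-0.437, -0.9, -0.0], [0.0, 0.0, -1.0]]
wrist_force: [0.2, 0.7, 1.0]
width: 0.0463
```

```bash
python3 st.py; python3 -c "
from m import *
meas(('side','scene'),'11')
p=cams.camera('scene')
for k in('reagent','vial_rack','wrench'):
  for r in spotter.spot_point(k,p)[:1]: print(k,ray(p,*r['location'],0))
p=cams.camera('wrist'); u=np.array([.314,.949,0])
for C,z in((YEL,.02),(RED,.012)):
  W=np.array([np.r_[ray(p,*x,z),0] for x in blob(p,*C,(0,0,640,270))]).reshape(-1,4)[:,:3]; print('wrist',len(W),(W@u).mean() if len(W) else 0)
"
```

```text
17.65 r 0.07805690266600132 ang 2.706925276264126 tool x ang -0.4521201858544787 F tool [-0.1517478  -0.68726333 -1.04314256] Mz -0.008074959860282767 0.04631144430055887 1.8901645260799926
side red 40 mean y 0.22817217741588908 tip y 0.22813738173742198 xmin 0.39979633383336977
side yel 97 mean y 0.22744680050406965 tip y 0.22769180289571248 xmin 0.4352557641202037
side hub 0.73 [241. 283.] [ 0.56421742 -0.02208731  0.062     ]
side handle 0.86 [209. 264.] [ 0.63058398 -0.05041193  0.092     ]
scene red 14 mean y 0.22675773647893346 tip y 0.22675773647893346 xmin 0.3950046117355442
scene yel 52 mean y 0.2264958427203047 tip y 0.22679418837211726 xmin 0.43492816609042273
scene hub 0.56 [264. 330.] [ 0.55569901 -0.02161583  0.062     ]
scene handle 0.56 [279. 313.] [ 0.62856397 -0.05220275  0.092     ]
vial_rack [ 0.44148657 -0.22118068  0.        ]
wrench [ 0.67740337 -0.10143431  0.        ]
wrist 530 0.22766557888446154
wrist 40 0.2288809886874162
```

```bash
python3 -c "
from h import *
p=cams.camera('side')
for r in spotter.spot_point('reagent',p)[:1]: print(ray(p,*r['location'],0))
print(robot.job_done(), robot.sense()['time'])"
```

```text
[0.59637661 0.19159804 0.        ]
the job is handed in; nothing more can be done
the job is handed in; nothing more can be done
```

The job is handed in: the bracket is on the red mark and the clamp is tightened. No verdict was reported, and the clamp's pressing force was never measured directly. The work ended at about 18 s of the 64 s allowed.

- **Bracket:** I slid it about 70 mm by its tab. After release, the pointer measured 0.4 mm short of the mark in the side view, 0 mm in the scene view and about 1.2 mm short in the wrist view. The three cameras disagree slightly, but all are within the 3 mm limit.
- **Clamp:** My first lever swing missed, passing above the handle without touching it. The fingertips sit about 30 mm behind the reported TCP. I went lower and repeated the swing. The lever ran down at about 1.5–2 N for roughly 1.25 rad, then went firm at about 8.4 N. I stopped at 12.4 N, an estimated 0.18–0.26 rad past firm.
- **At hand-in:** The gripper was clear and the wrist force was near zero (about 1 N, the noise level). The bottle, rack and wrench measured within about 6 mm of where they started, which is within the measurement scatter. The bottle showed up only in the side view.

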